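# Punch-mark an instrument case through a marking jig

## Robot

A 6-joint arm with a two-finger parallel gripper is mounted at the origin on the work surface. World frame = base frame: x ahead of the robot, y to its left, z up, the work surface at z = 0. Lengths are in m, angles in rad, forces in N, time in s.
With the tool pointing down it reaches from about 0.375 to 0.925 m from the base axis. Payload 5.7 kg.
Tool frame: the origin (TCP) lies midway between the tips of the shut fingers; the grasp point (between the pads) lies 19 mm behind it; z points along the fingers, y is the line along which they close (so a half turn about z gives the same grasp; the last joint's range is limited). The gripper opens to 88 mm and grips with 3 to 60 N. Pads are 20 mm wide; open, the fingers measure 115 mm over their backs; the gripper's body (75 mm by 178 mm) begins 61 mm behind the grasp point.
Start: joints at [-1.344, 0.359, 1.51, -0, 1.272, -0.115], TCP at [0.201, -0.565, 0.193] pointing down, gripper open.
Joint ranges: [-2.97, 2.97], [-1.01, 2.36], [0.21, 2.38], [-0.96, 4.11], [0.2, 2.71], [-2.98, 2.98]. Speed limits (rad/s): [2.39, 2.39, 3.14, 3.14, 3.14, 3.14].

## Interface

Orientations are given as a unit quaternion [w, x, y, z].
In Python, from bench import env gives the robot as it stands.
- The arm moves only by the tool carry_out, never from a script. Its argument "series" is text: rows parted by semicolons, each of 7 numbers parted by spaces: the shift along the tool's x, y, z in cm, then the turn, a rotation vector about the tool's x, y, z in degrees, then the finger opening in cm, from 0 to 8.78. A call has 1 to 20 rows; each row is the pose to reach, as a shift and turn from the pose commanded when the call began, along the tool's axes at that moment; what a row does not reach only later rows make up. A row lasts 1/8 s, in which the tool goes at most 62.5 mm and 10.7 degrees, less where a joint would pass 70% of its speed; a pose out of reach is approached as far as the arm can. A call with a gripper value outside its range is refused whole. The fingers move at their own pace and stop on an object; "force" is the grip in N (left out, the last holds). Time passes only in rows, so rows that repeat a pose let the fingers close. It gives the time, the measured TCP pose, the force and the opening at its end, in the units of the state.
- env.sense(): the state, without advancing time (a new reading comes with each control period).
- env.read_camera(name): name is "scene" or "top" or "wrist"; returns the picture (384x512x3 uint8, blue, green, red); there is no depth.
- env.camera_info(name): a dict with "vfov" (degrees; the focal length in pixels is half the picture's height over the tangent of half this angle, whatever the lens; pixels are square), "cx", "cy" (the principal point, pixels), "D" ([k1, k2, p1, p2, k3] as OpenCV has them; the pictures are not rectified), "R" (3x3) and "t" (3): a world point X has camera coordinates R X + t; the wrist camera has in their place "mount" (4x4, takes a point from camera to tool coordinates, whose origin is the TCP and whose axes are the flange's). Camera axes: x right, y down, z forward; pixel columns grow to the right and rows downward; lengths in m; the calibration is good to about 2 mm. A picture is of the moment at which its call begins: read the wrist's pose just before it. camera_info takes no time and is no camera call.
- env.hand_in(): hands the job in, once; it reports no verdict.
The state is a dict: "time": time; "joint_pos": joint angles; "joint_velocities": joint speeds; "joint_efforts": joint torques, N m; "ee_pos": TCP position; "tool_rot": TCP orientation; "force": force on the tool from outside, world axes, zero at the start; "moment": the same for the moment, N m; "width": opening from 0.0 (shut) to 1.0 (fully open).
Only numpy, scipy, OpenCV 4.12 (cv2) and the standard library are available. Lean on these libraries where they do the work, as an engineer would, in place of code of your own. Each camera call takes 0.05 s, during which the arm holds its last target. There are 200 camera calls.

## Task

Take the automatic punch (thick steel barrel with a wide cap) out of its stand, put its point down through the raised bush of the marking jig onto the case underneath, and press it straight down until its spring trips with a snap. Press only as hard as the snap needs, never with more than 20 N on the jig or the case. Then set the punch gently back in the stand it came from, upright and all the way down, let go of it, and leave everything else where it is.

Things in the scene. Friction and masses are not known exactly. Their poses are not given: they have to be found in the camera images.
- punch_grip (a point): Middle of the barrel, on the axis, of the automatic punch, which stands upright in its stand: 35 mm above the barrel's shoulder, 87 mm above the point, 48 mm below the top. Loose, about 0.18 kg. From the top: cap 23 mm diameter x 13 mm; knurled steel barrel 18 mm x 70 mm ending in a flat shoulder; a 7 mm pin that sticks out 52 mm, its last 6 mm tapering to a 3 mm point. z axis towards the cap.
- punch_point (a point): The very point of the punch's pin, on its axis; it moves with the pin.
- pin (a joint): How far the pin is pushed into the barrel, m: 0 out, 0.0095 hard stop. It takes 3 N at first, 4 N at 0.0035, then climbs to 13 to 15 N near 0.007; there the spring trips: the load drops at once, to between 4 and 8 N, and the pin jumps further in, to 0.008 or more. Past that the tool is rigid and the force climbs fast. When the punch is lifted the pin springs out and re-cocks.
- jig: Marking jig, fixed: dark base 120 x 170 x 12 mm, four pillars, a 6 mm aluminium template, its top at 81 mm (brass corner nuts to 88 mm). Origin: middle of the underside, z up. A grey instrument case sits under the template; its top lies 16 to 40 mm below the mouth of the bush, differs from job to job and is not measured: it must be felt.
- bush_mouth (a point): Centre of the top rim of the jig's only raised bush: a steel ring 24 mm across, standing 8 mm proud of the template, bore 9.5 mm straight through to the case, axis vertical. The mouth is 89 mm above the table. The other holes in the template have no ring.
- stand_ledge (a point): Centre of the ledge in the punch's stand, 54 mm above the table. The stand is a fixed square block 56 x 56 mm, 68 mm high, with a round recess 24 mm across and 14 mm deep in its top; its floor is the ledge on which the punch's shoulder rests, with a 13 mm hole for the pin through to the table.
- scriber: Bystander, loose: slim black scriber, 14 mm thick with a 19 mm collar at its foot, a 10 mm neck and no cap, standing in the other stand. Origin at its barrel's lower end.
- keyboard: Bystander, loose: black computer keyboard 440 x 130 x 21 mm. Origin at the middle of its underside.
- breadboard: Bystander, loose: white breadboard 55 x 83 x 9 mm. Origin at the middle of its underside.
- board: Bystander, loose: microcontroller board 68 x 53 x 17 mm. Origin at the middle of its underside.
- mouse: Bystander, loose: black computer mouse 100 x 58 x 34 mm. Origin at the middle of its underside.
- carton: Bystander, loose: flat cardboard carton 80 x 120 x 35 mm. Origin at the middle of its underside.
- driver: Bystander, loose: screwdriver lying down, 180 mm long. Origin at the middle of its underside.
- stick: Bystander, loose: USB stick 60 x 18 x 8 mm. Origin at the middle of its underside.
- stand: The punch's stand as a whole (see stand_ledge); origin at the middle of its underside.
- stand2: The other stand, of the same make, with the slim scriber in it; which stand is on which side varies; origin at the middle of its underside.
- punch: The punch again (see punch_grip); origin on the axis at the barrel's shoulder.

How it is judged:
On the way, in this order (a step that is already met when the one before it is completed fails the run):
1. the punch's point is inside the bush (horizontal distance between punch_point and bush_mouth below 0.004 m and z of punch_point in the frame of jig below 0.084 m), for 0.05 s.
2. with the point in the bush and the punch upright (within 0.15 rad), the pin is pressed in until the spring trips (past 7.3 mm) (value of joint pin above 0.0073 m and horizontal distance between punch_point and bush_mouth below 0.004 m and z of punch_point in the frame of jig below 0.076 m and angle between punch_grip's own z axis and vertical below 0.15 rad), for 0.05 s.
At the end, for the whole second after the job is handed in: The punch stands in its own stand, at rest, upright within 0.1 rad, its shoulder down on the ledge within 3 mm and centred within 6 mm, its pin out again (within 2 mm) (horizontal distance between punch_grip and stand_ledge below 0.006 m and z of punch_grip in the frame of stand_ledge between 0.03 and 0.038 m and angle between punch_grip's own z axis and vertical below 0.1 rad and value of joint pin below 0.002 m and velocity of joint pin below 0.02 m/s and linear speed of punch below 0.02 m/s); the robot touches nothing.
It fails at once if more than 20 N between the punch and the jig or the case (contact force between punch and jig above 20 N).
It fails at once if the punch is slammed into a stand: more than 60 N (contact force between punch and stand above 60 N or contact force between punch and stand2 above 60 N).
It fails at once if a bystander is moved more than 20 mm (distance of any of scriber, keyboard, breadboard, board, mouse, carton, driver, stick from where it was at the start of the episode above 0.02 m).
It also fails if it takes over 64 s, if anything falls off the work surface, if the arm or the gripper's body presses on something with over 40 N, if the wrist force passes 120 N, or if a joint passes its speed limit or range.

## Working session

There is one attempt and no reset: what is moved stays moved. The work goes in short steps, Python scripts to look and compute and a tool call to move; the robot and the scene stay as the last step left them, time stands still between calls to the robot, and variables do not carry over. Pictures are saved under pics/ and viewed, on a budget of 10 in all, crops included, one or two more only if the job needs it, and the job is handed in when it is done.

Besides the shell and the picture viewer there is one more tool, called as name(argument=value, ...) on one line, values as JSON. carry_out: Moves the arm, as the interface text tells. Its arguments: {"type":"object","properties":{"series":{"type":"string"},"force":{"type":"number"}},"required":["series"]}

```bash
mkdir -p pics; cat > h.py <<'E'
import numpy as np, cv2
from bench import env
from scipy.spatial.transform import Rotation as Rn
def q2R(q): return Rn.from_quat([q[1],q[2],q[3],q[0]]).as_matrix()
def cam(name,s=None):
    c=env.camera_info(name); f=192/np.tan(np.radians(c['vfov'])/2)
    K=np.array([[f,0,c['cx']],[0,f,c['cy']],[0,0,1.]]); D=np.array(c['D'],float)
    if name=='wrist':
        s=s or env.sense(); M=np.array(c['mount']); T=np.eye(4);T[:3,:3]=q2R(s['tool_rot']);T[:3,3]=s['ee_pos']
        W=T@M; R=W[:3,:3].T; t=-R@W[:3,3]
    else: R=np.array(c['R']);t=np.array(c['t'])
    return K,D,R,t
def proj(P,c):
    K,D,R,t=c; return cv2.projectPoints(np.atleast_2d(np.array(P,float)),cv2.Rodrigues(R)[0],t,K,D)[0][:,0]
def atz(px,z,c):
    K,D,R,t=c; n=cv2.undistortPoints(np.array(px,float).reshape(-1,1,2),K,D)[:,0]
    d=np.c_[n,np.ones(len(n))]@R; C=-R.T@t
    return C+d*((z-C[2])/d[:,2])[:,None]
E
python3 - <<'E'
from h import *
s=env.sense();print({k:np.round(v,3) for k,v in s.items()})
for n in('scene','top','wrist'):
    c=cam(n); im=env.read_camera(n); cv2.imwrite(f'pics/{n}0.png',im); print(n,'C',np.round(-c[2].T@c[3],3),'fwd',np.round(c[2][2],3),c[0][0,0],c[1])
E
```

```text
{'time': np.float64(0.0), 'joint_pos': array([-1.344,  0.359,  1.511, -0.   ,  1.272, -0.115]), 'joint_velocities': array([-0.   ,  0.001, -0.001, -0.002, -0.   ,  0.001]), 'joint_efforts': array([ 1.0000e-03, -5.1537e+01, -2.7073e+01,  6.8000e-02,  3.5000e-02,
       -0.0000e+00]), 'ee_pos': array([ 0.201, -0.565,  0.192]), 'tool_rot': array([-0.001,  0.985,  0.17 , -0.   ]), 'force': array([ 0.336, -0.057,  0.829]), 'moment': array([0.012, 0.01 , 0.027]), 'width': np.float64(0.999)}
scene C [ 1.392 -0.43   1.356] fwd [-0.494  0.311 -0.812] 491.6762060625408 [-0.03321312  0.          0.          0.          0.        ]
top C [0.391 0.063 1.139] fwd [ 0.189  0.001 -0.982] 359.37064688246596 [-0.01190782  0.          0.          0.          0.        ]
wrist C [ 0.273 -0.54   0.383] fwd [-0.264 -0.092 -0.96 ] 283.31309387250394 [-0.04852698  0.          0.          0.          0.        ]
```

View pics/top0.png

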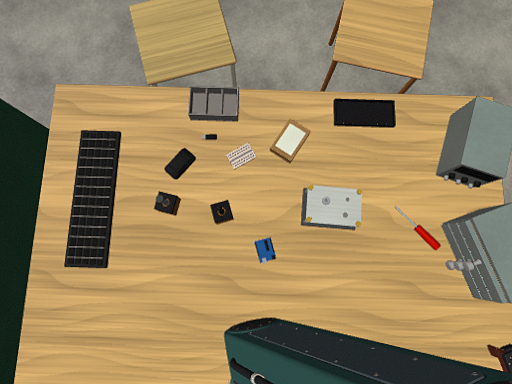

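View pics/scene0.png

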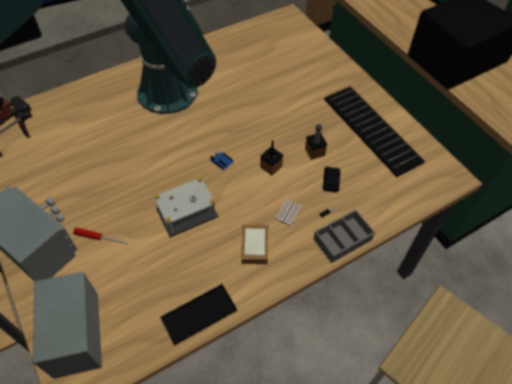

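The top view shows the stands at about (166,203) and (222,212), with the jig at (332,206) and its bush near (326,201). In the scene view the tool with the grey cap, the punch, is in the stand at (317,145). That is the far +y one, (166,203) in the top view. I'll zoom in on these.

```bash
python3 - <<'E'
from h import *
t=cv2.imread('pics/top0.png');s=cv2.imread('pics/scene0.png')
def z(im,x,y,w,h,k): return cv2.resize(im[y:y+h,x:x+w],None,fx=k,fy=k,interpolation=cv2.INTER_CUBIC)
a=np.hstack([z(t,150,185,40,40,10),z(t,300,180,40,40,10)])
b=np.hstack([z(s,300,120,40,40,5),z(s,255,140,40,40,5),z(s,155,175,80,40,5)[:, :400]])
cv2.imwrite('pics/z0.png',np.vstack([a,b]))
ct=cam('top')
print(atz([[166,203]],.068,ct),atz([[326,201]],.089,ct),atz([[222,212]],.068,ct))
E
```

```text
[[0.53769336 0.32278743 0.068     ]] [[ 0.55428421 -0.15432276  0.089     ]] [[0.51536575 0.15326185 0.068     ]]
```

View pics/z0.png

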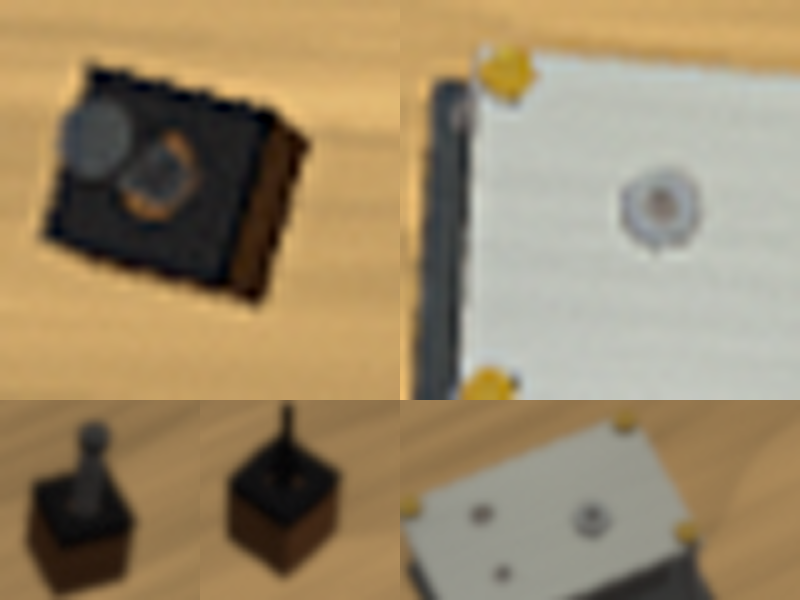

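```bash
cat >> h.py <<'E'
def tri(pa,ca,pb,cb):
    n=[cv2.undistortPoints(np.array(p,float).reshape(1,1,2),c[0],c[1])[0,0].reshape(2,1) for p,c in((pa,ca),(pb,cb))]
    X=cv2.triangulatePoints(np.c_[ca[2],ca[3]],np.c_[cb[2],cb[3]],*n)[:,0]; return X[:3]/X[3]
def shift(*targets,s=None):
    s=s or env.sense(); R=q2R(s['tool_rot'])
    print('pos',np.round(s['ee_pos'],4),'x-yaw',round(np.degrees(np.arctan2(R[1,0],R[0,0])),2),'zdir',np.round(R[:,2],4),'t',round(float(s['time']),2),'F',np.round(s['force'],2),'w',round(float(s['width'])*8.78,3))
    for T in targets: print(T,'-> cm',np.round(100*R.T@(np.array(T)-s['ee_pos']),2))
E
python3 - <<'E'
from h import *
ct=cam('top');cs=cam('scene')
for n,p,q,z in(('cap',(159.25,198.45),(318.6,126.2),.137),('bush',(325.55,200.25),(193.,198.6),.089)):
    print(n,tri(p,ct,q,cs),atz([p],z,ct),atz([q],z,cs))
print('recess',atz([[165.55,202.15]],.068,ct))
shift((.2,-.565,.30),(.33,-.36,.3),(.45,-.22,.26),(.555,-.156,.2))
E
```

```text
cap [0.54074194 0.32623466 0.13683668] [[0.5406365  0.32601909 0.137     ]] [[0.5408908  0.32633075 0.137     ]]
bush [ 0.55724892 -0.1541634   0.08386676] [[ 0.55648925 -0.15301291  0.089     ]] [[ 0.56055914 -0.15536894  0.089     ]]
recess [[0.54023089 0.32432982 0.068     ]]
pos [ 0.201  -0.5647  0.1924] x-yaw 19.59 zdir [-3.0e-04  1.4e-03 -1.0e+00] t 0.15 F [-0.36  0.48 -0.05] w 8.776
(0.2, -0.565, 0.3) -> cm [ -0.1   -0.02 -10.76]
(0.33, -0.36, 0.3) -> cm [ 19.02 -14.98 -10.74]
(0.45, -0.22, 0.26) -> cm [ 35.02 -24.14  -6.72]
(0.555, -0.156, 0.2) -> cm [ 47.05 -26.64  -0.71]
```

carry_out(series="0 0 -5 0 0 0 8; 0 0 -10 0 0 0 8; 5 -4 -10.5 0 0 -10 8; 10 -8 -10.5 0 0 -20 8; 15 -12 -10.5 0 0 -30 7; 20 -15.5 -10 0 0 -40 6; 25 -18 -9 0 0 -50 5; 30 -21 -8 0 0 -60 4.5; 35 -24 -6 0 0 -70.4 4.5; 40 -25 -4 0 0 -70.4 4.5; 45 -26 -2 0 0 -70.4 4.5; 47 -26.6 -0.7 0 0 -70.4 4.5; 47 -26.6 -0.7 0 0 -70.4 4.5; 47 -26.6 -0.7 0 0 -70.4 4.5; 47 -26.6 -0.7 0 0 -70.4 4.5", force=30)

```text
time: 2.02
ee_pos: [0.5541, -0.1582, 0.201]
tool_rot: [0.001, 0.708, 0.706, 0.0]
force: [-0.1, 0.3, 0.1]
width: 0.507
```

```bash
python3 - <<'E'
from h import *
s=env.sense(); im=env.read_camera('wrist'); c=cam('wrist',s)
p=proj([.557,-.154,.089],c)[0]; print(p)
cv2.imwrite('pics/w1.png',im)
shift((.541,.326,.25),(.541,.326,.2),(.541,.326,.079))
E
```

```text
[263.95296229 171.10982132]
pos [ 0.5542 -0.1582  0.2009] x-yaw 89.9 zdir [ 9.e-04 -6.e-04 -1.e+00] t 2.08 F [-0.47  0.36  0.18] w 4.46
(0.541, 0.326, 0.25) -> cm [48.41 -1.41 -4.93]
(0.541, 0.326, 0.2) -> cm [48.42 -1.41  0.07]
(0.541, 0.326, 0.079) -> cm [48.42 -1.42 12.17]
```

View pics/w1.png

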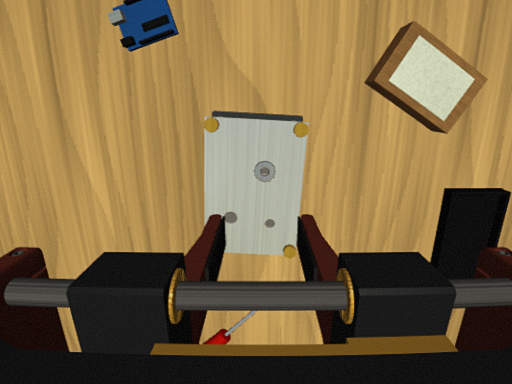

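The wrist view shows the bush ring at about (264,171). Its projected estimate was (264,171), so the bush at (0.557,-0.154) agrees. Next I move over to the punch.

carry_out(series="5 0 -4 0 0 0 4.5; 11 0 -8 0 0 0 4.5; 17 0 -8 0 0 0 4.5; 23 0 -8 0 0 0 4.5; 29 -0.5 -8 0 0 0 4.5; 35 -1 -8 0 0 0 4.5; 41 -1.2 -8 0 0 0 4.5; 46 -1.4 -6 0 0 0 4.5; 48.4 -1.4 -2 0 0 0 4.5; 48.4 -1.4 0 0 0 0 4.5; 48.4 -1.4 0 0 0 0 4.5; 48.4 -1.4 0 0 0 0 4.5; 48.4 -1.4 0 0 0 0 4.5")

```text
time: 3.7
ee_pos: [0.542, 0.3267, 0.2018]
tool_rot: [0.0, 0.708, 0.707, 0.001]
force: [0.7, -0.6, -0.2]
width: 0.513
```

```bash
python3 - <<'E'
from h import *
a=cv2.imread('pics/w1.png'); 
s=env.sense(); im=env.read_camera('wrist'); c=cam('wrist',s)
p=proj([[.541,.326,.137],[.54,.325,.068]],c); print(p)
z=lambda i,x,y:cv2.resize(i[y:y+100,x:x+100],None,fx=4,fy=4,interpolation=cv2.INTER_CUBIC)
x,y=[int(v)-50 for v in p[0]]; x=max(0,x);y=max(0,y);print(x,y)
cv2.imwrite('pics/z1.png',np.hstack([z(im,x,y),z(a,214,121)]));cv2.imwrite('pics/w2.png',im)
shift((.541,.326,.079))
E
```

```text
[[260.30689676 187.89888233]
 [259.37261026 171.91796823]]
210 137
pos [0.5418 0.3267 0.2016] x-yaw 89.94 zdir [ 0.0022  0.0012 -1.    ] t 3.75 F [0.35 0.51 0.49] w 4.513
(0.541, 0.326, 0.079) -> cm [-0.09 -0.11 12.26]
```

View pics/z1.png

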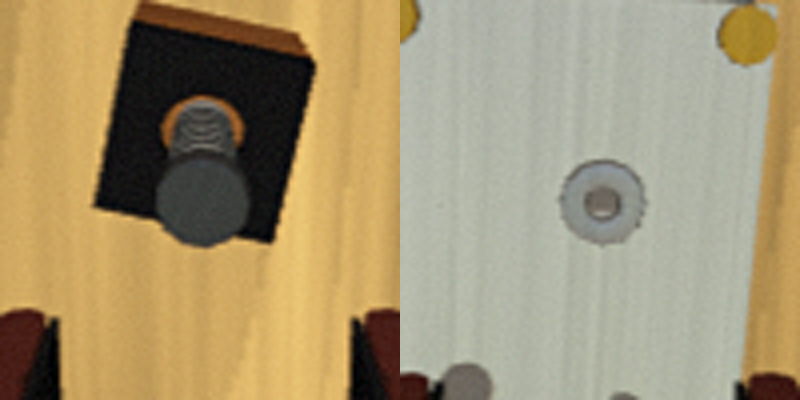

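The cap is at (260.7,187) against a predicted (260.3,188), and the bush is within 0.5 px of its prediction. I descend and grip.

carry_out(series="0 -0.1 3 0 0 0 4.5; 0 -0.1 6 0 0 0 4.5; 0 -0.1 9 0 0 0 4.5; 0 -0.1 11 0 0 0 4.5; 0 -0.1 12.2 0 0 0 4.5; 0 -0.1 12.2 0 0 0 4.5; 0 -0.1 12.2 0 0 0 3; 0 -0.1 12.2 0 0 0 2; 0 -0.1 12.2 0 0 0 1; 0 -0.1 12.2 0 0 0 1; 0 -0.1 12.2 0 0 0 1; 0 -0.1 12.2 0 0 0 1; 0 -0.1 12.2 0 0 0 1", force=45)

```text
time: 5.38
ee_pos: [0.5406, 0.3272, 0.0789]
tool_rot: [0.0, 0.707, 0.707, 0.001]
force: [0.3, -0.1, 5.7]
width: 0.246
```

```bash
python3 - <<'E'
from h import *
shift((.541,.326,.079))
E
```

```text
pos [0.5406 0.3272 0.0789] x-yaw 89.98 zdir [ 1.5e-03  8.0e-04 -1.0e+00] t 5.38 F [ 0.3  -0.07  5.75] w 2.157
(0.541, 0.326, 0.079) -> cm [-0.12  0.04 -0.01]
```

carry_out(series="0 0 0 0 0 0 1; 0 0 0 0 0 0 1; 0 0 0 0 0 0 1; 0 0 0 0 0 0 1")

```text
time: 5.88
ee_pos: [0.5406, 0.3272, 0.0789]
tool_rot: [0.0, 0.707, 0.707, 0.001]
force: [0.1, -0.3, 6.2]
width: 0.246
```

```bash
python3 - <<'E'
from h import *
shift()
im=env.read_camera('wrist');cv2.imwrite('pics/w3.png',im)
E
```

```text
pos [0.5406 0.3272 0.0789] x-yaw 89.98 zdir [ 1.5e-03  8.0e-04 -1.0e+00] t 5.88 F [ 0.15 -0.33  6.17] w 2.162
```

View pics/w3.png

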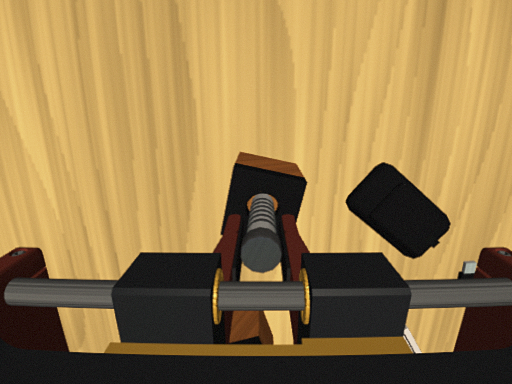

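The fingers have stopped at 21.6 mm rather than 18 mm, with a 6 N upward force. They seem to be catching the cap. I open, go 6 mm lower and close again.

carry_out(series="0 0 0 0 0 0 3.5; 0 0 0 0 0 0 3.5; 0 0 0 0 0 0 3.5; 0 0 0.3 0 0 0 3.5; 0 0 0.6 0 0 0 3.5; 0 0 0.6 0 0 0 3.5; 0 0 0.6 0 0 0 1; 0 0 0.6 0 0 0 1; 0 0 0.6 0 0 0 1; 0 0 0.6 0 0 0 1; 0 0 0.6 0 0 0 1; 0 0 0.6 0 0 0 1", force=20)

```text
time: 7.42
ee_pos: [0.54, 0.3269, 0.0722]
tool_rot: [0.0, 0.707, 0.707, 0.0]
force: [1.5, -0.7, -0.2]
width: 0.254
```

```bash
python3 - <<'E'
from h import *
shift()
im=env.read_camera('wrist');cv2.imwrite('pics/z2.png',cv2.resize(im[140:290,180:340],None,fx=4,fy=4,interpolation=cv2.INTER_CUBIC))
E
```

```text
pos [0.54   0.3269 0.0722] x-yaw 89.98 zdir [ 3.e-04  2.e-04 -1.e+00] t 7.42 F [ 1.5  -0.72 -0.21] w 2.233
```

View pics/z2.png

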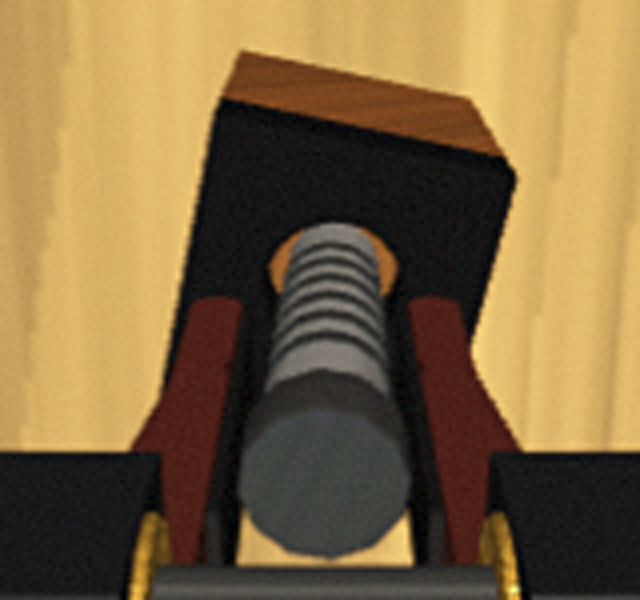

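carry_out(series="0 0 0 0 0 0 1; 0 0 0 0 0 0 1; 0 0 0 0 0 0 1; 0 0 0 0 0 0 1")

```text
time: 7.98
ee_pos: [0.54, 0.3269, 0.0722]
tool_rot: [-0.0, 0.707, 0.707, 0.0]
force: [0.9, 0.3, -0.3]
width: 0.252
```

carry_out(series="0 0 0 0 0 0 0; 0 0 0 0 0 0 0; 0 0 0 0 0 0 0; 0 0 0 0 0 0 0", force=45)

```text
time: 8.48
ee_pos: [0.54, 0.3269, 0.0722]
tool_rot: [-0.0, 0.707, 0.707, 0.0]
force: [0.8, 0.3, -0.3]
width: 0.251
```

The width holds at 22.1 mm whatever the force, so the long pads are bearing on the cap's side. I lift and look.

carry_out(series="0 0 -0.5 0 0 0 0; 0 0 -1.5 0 0 0 0; 0 0 -3.5 0 0 0 0; 0 0 -6 0 0 0 0; 0 0 -9 0 0 0 0; 0 0 -12 0 0 0 0; 0 0 -15 0 0 0 0; 0 0 -18 0 0 0 0; 0 0 -20 0 0 0 0; 0 0 -20 0 0 0 0; 0 0 -20 0 0 0 0; 0 0 -20 0 0 0 0", force=45)

```text
time: 9.98
ee_pos: [0.539, 0.3265, 0.2707]
tool_rot: [-0.0, 0.707, 0.707, -0.001]
force: [-0.8, -0.4, -2.4]
width: 0.252
```

```bash
python3 - <<'E'
from h import *
shift((.557,-.154,.27))
cs=cam('scene');ct=cam('top');s=env.sense();p=np.array(s['ee_pos'])
a=env.read_camera('scene');b=env.read_camera('top');w=env.read_camera('wrist')
cv2.imwrite('pics/l_s.png',a);cv2.imwrite('pics/l_t.png',b);cv2.imwrite('pics/l_w.png',w)
def z(im,c,k=6,h=32):
    x,y=[int(round(v)) for v in c];print(x-h,y-h);return cv2.resize(im[y-h:y+h,x-h:x+h],(400,400),interpolation=cv2.INTER_CUBIC)
cv2.imwrite('pics/z3.png',np.hstack([z(a,proj(p,cs)[0]),cv2.resize(w[100:300,160:360],(400,400))]))
E
```

```text
pos [0.539  0.3265 0.2707] x-yaw 89.98 zdir [-0.0024 -0.001  -1.    ] t 9.97 F [-0.82 -0.4  -2.45] w 2.209
(0.557, -0.154, 0.27) -> cm [-48.05   1.81   0.11]
291 65
```

View pics/z3.png

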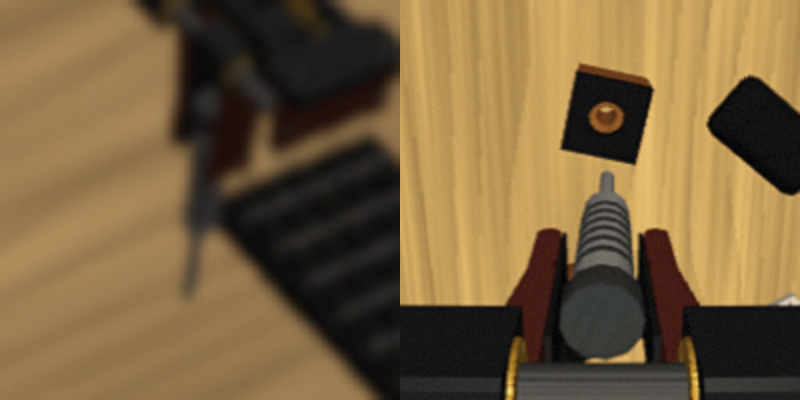

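The punch is held by its cap and hangs nearly straight. In the wrist view the point is at about (263.5,186.5) and the cap centre at about (261.5,258). The stand's recess is empty at (263,158). I compute the tilt and offset.

```bash
python3 - <<'E'
from h import *
s=env.sense();c=cam('wrist',s);p=np.array(s['ee_pos']);z=p[2]
print('pred point',proj(p-[0,0,.0702],c),'cap',proj(p+[0,0,.0648],c))
for n,px,dz in(('pt',(263.2,186.2),-.0702),('cap',(261.3,258),.0648)):
    print(n,(atz([px],z+dz,c)[0]-p)*1e3)
print('recess',atz([[ (605-400)/2+160-.3,100+116/2-.3]],.068,c))
# subpixel: bush from w1
E
```

```text
pred point [[261.63609204 185.48032428]] cap [[262.16590838 260.4096671 ]]
pt [  1.50387928  -0.72180886 -70.2       ]
cap [-0.43711157  1.38037226 64.8       ]
recess [[0.54051261 0.32863838 0.068     ]]
```

carry_out(series="-4 0.2 0 0 0 0 0; -10 0.4 0 0 0 0 0; -16 0.6 0 0 0 0 0; -22 0.8 0 0 0 0 0; -28 1 0 0 0 0 0; -34 1.3 0 0 0 0 0; -40 1.5 0 0 0 0 0; -45 1.65 0 0 0 0 0; -48 1.65 0 0 0 0 0; -48 1.65 3 0 0 0 0; -48 1.65 6 0 0 0 0; -48 1.65 8.5 0 0 0 0; -48 1.65 9.6 0 0 0 0; -48 1.65 9.6 0 0 0 0; -48 1.65 9.6 0 0 0 0; -48 1.65 9.6 0 0 0 0")

```text
time: 12.12
ee_pos: [0.557, -0.1534, 0.1772]
tool_rot: [0.001, 0.707, 0.707, 0.0]
force: [0.6, -0.2, -1.6]
width: 0.253
```

```bash
python3 - <<'E'
from h import *
shift()
cs=cam('scene');ct=cam('top');s=env.sense();p=np.array(s['ee_pos'])
w=env.read_camera('wrist');a=env.read_camera('scene');b=env.read_camera('top')
c=cam('wrist',s);print('pred bush',proj([.557,-.154,.089],c),'pt',proj(p-[0,0,.0702],c))
x,y=[int(v)-32 for v in proj([.557,-.154,.089],c)[0]]
u,v=[int(q)-20 for q in proj([.557,-.154,.1],cs)[0]]
print('wrist crop',x,y,'scene',u,v)
cv2.imwrite('pics/z4.png',np.hstack([cv2.resize(w[y:y+64,x:x+64],(400,400),interpolation=cv2.INTER_CUBIC),cv2.resize(a[v:v+40,u:u+40],(400,400),interpolation=cv2.INTER_CUBIC)]))
cv2.imwrite('pics/h_t.png',b)
E
```

```text
pos [ 0.557  -0.1534  0.1772] x-yaw 89.99 zdir [ 1.9e-03 -7.0e-04 -1.0e+00] t 12.12 F [ 0.6  -0.24 -1.59] w 2.218
pred bush [[261.26810036 181.1256997 ]] pt [[261.39070548 185.47293355]]
wrist crop 229 149 scene 172 175
```

View pics/z4.png

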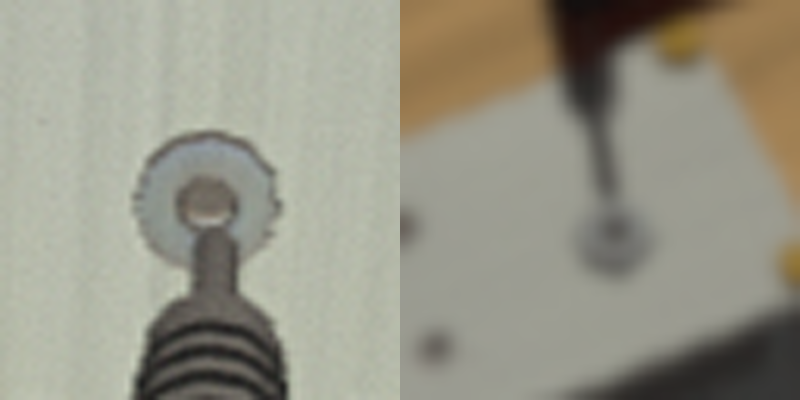

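```bash
python3 - <<'E'
from h import *
s=env.sense();c=cam('wrist',s);z=s['ee_pos'][2]
b=atz([(261.9,180.9)],.089,c)[0]; p=atz([(263.,185.9)],z-.0702,c)[0];print(b,p,'move mm',(b-p)*1e3)
cs=cam('scene'); f=lambda u,v:(172+u/10-.45,175+v/10-.45)
b=atz([f(214,240)],.089,cs)[0];p=atz([f(210,192)],z-.0702,cs)[0];print(b,p,(b-p)*1e3)
E
```

```text
[ 0.55714647 -0.15343097  0.089     ] [ 0.55810897 -0.153614    0.10649962] move mm [ -0.96250409   0.18303563 -17.49962247]
[ 0.56031277 -0.15541956  0.089     ] [ 0.55514197 -0.15234523  0.10649962] [  5.17080329  -3.07432893 -17.49962247]
```

The wrist view asks for about 1 mm in −x. The scene view differs only along its own line of sight, by about 1 px, so I trust the wrist. I correct and lower carefully.

carry_out(series="0 -0.1 0.5 0 0 0 0; 0 -0.1 1 0 0 0 0; 0 -0.1 1.5 0 0 0 0; 0 -0.1 1.8 0 0 0 0; 0 -0.1 2 0 0 0 0; 0 -0.1 2 0 0 0 0; 0 -0.1 2 0 0 0 0")

```text
time: 13.15
ee_pos: [0.5554, -0.1532, 0.1562]
tool_rot: [0.0, 0.707, 0.707, 0.0]
force: [0.5, -1.0, -1.0]
width: 0.252
```

```bash
python3 - <<'E'
from h import *
shift()
s=env.sense();w=env.read_camera('wrist');a=env.read_camera('scene')
cv2.imwrite('pics/z5.png',np.hstack([cv2.resize(w[149:213,229:293],(400,400),interpolation=cv2.INTER_CUBIC),cv2.resize(a[175:215,172:212],(400,400),interpolation=cv2.INTER_CUBIC)]))
E
```

```text
pos [ 0.5554 -0.1532  0.1562] x-yaw 89.98 zdir [ 2.e-04  0.e+00 -1.e+00] t 13.15 F [ 0.51 -1.04 -1.03] w 2.21
```

View pics/z5.png

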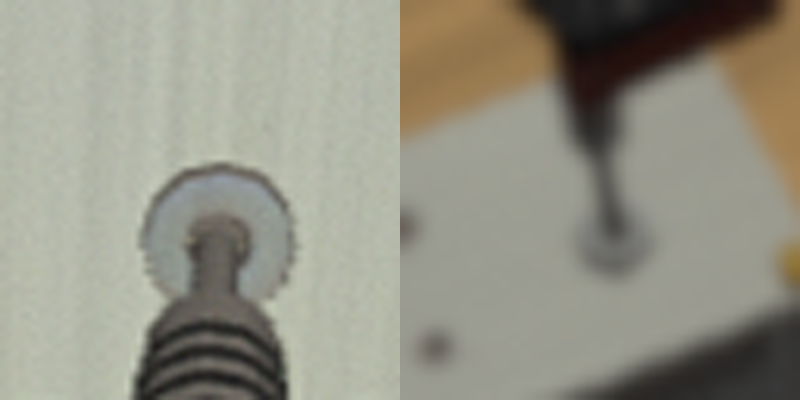

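The point is entering the bore, which is centred at crop (219,237) with the pin at about x=215. The side load is small, so I lower in steps.

carry_out(series="0 0.05 0.3 0 0 0 0; 0 0.05 0.6 0 0 0 0; 0 0.05 0.9 0 0 0 0; 0 0.05 1.1 0 0 0 0; 0 0.05 1.1 0 0 0 0")

```text
time: 13.88
ee_pos: [0.5556, -0.1531, 0.1448]
tool_rot: [-0.0, 0.707, 0.707, -0.0]
force: [-0.6, -0.4, -1.8]
width: 0.25
```

carry_out(series="0 0 0.15 0 0 0 0; 0 0 0.3 0 0 0 0; 0 0 0.3 0 0 0 0")

```text
time: 14.25
ee_pos: [0.5556, -0.1531, 0.1419]
tool_rot: [-0.0, 0.707, 0.707, -0.0]
force: [-0.4, 0.3, -2.8]
width: 0.248
```

carry_out(series="0 0 0.15 0 0 0 0; 0 0 0.3 0 0 0 0; 0 0 0.3 0 0 0 0")

```text
time: 14.62
ee_pos: [0.5556, -0.1531, 0.1389]
tool_rot: [-0.0, 0.707, 0.707, -0.0]
force: [-0.8, 0.3, -1.5]
width: 0.247
```

carry_out(series="0 0 0.15 0 0 0 0; 0 0 0.3 0 0 0 0; 0 0 0.3 0 0 0 0")

```text
time: 15.0
ee_pos: [0.5556, -0.153, 0.1359]
tool_rot: [-0.0, 0.707, 0.707, -0.0]
force: [0.1, 0.2, -1.0]
width: 0.25
```

carry_out(series="0 0 0.1 0 0 0 0; 0 0 0.2 0 0 0 0; 0 0 0.2 0 0 0 0")

```text
time: 15.38
ee_pos: [0.5557, -0.1531, 0.134]
tool_rot: [-0.0, 0.707, 0.707, -0.0]
force: [0.3, -0.1, -1.7]
width: 0.248
```

carry_out(series="0 0 0.1 0 0 0 0; 0 0 0.2 0 0 0 0; 0 0 0.2 0 0 0 0")

```text
time: 15.75
ee_pos: [0.5557, -0.1531, 0.1319]
tool_rot: [-0.0, 0.707, 0.707, -0.0]
force: [0.3, -0.7, -2.0]
width: 0.246
```

carry_out(series="0 0 0.1 0 0 0 0; 0 0 0.2 0 0 0 0; 0 0 0.2 0 0 0 0")

```text
time: 16.12
ee_pos: [0.5559, -0.1532, 0.1302]
tool_rot: [0.0, 0.707, 0.707, 0.0]
force: [-0.1, 0.3, -0.5]
width: 0.246
```

carry_out(series="0 0 0.1 0 0 0 0; 0 0 0.2 0 0 0 0; 0 0 0.2 0 0 0 0")

```text
time: 16.5
ee_pos: [0.5559, -0.1532, 0.1281]
tool_rot: [0.0, 0.707, 0.707, 0.0]
force: [-0.7, -0.5, 1.8]
width: 0.249
```

carry_out(series="0 0 0.1 0 0 0 0; 0 0 0.2 0 0 0 0; 0 0 0.2 0 0 0 0")

```text
time: 16.88
ee_pos: [0.5559, -0.1531, 0.1261]
tool_rot: [0.0, 0.707, 0.707, 0.0]
force: [0.6, 0.0, 1.7]
width: 0.248
```

Contact came at about z=0.130, with +3.4 N relative to hanging. Now 1 mm steps.

carry_out(series="0 0 0.05 0 0 0 0; 0 0 0.1 0 0 0 0; 0 0 0.1 0 0 0 0")

```text
time: 17.25
ee_pos: [0.5559, -0.1532, 0.1252]
tool_rot: [0.0, 0.707, 0.707, 0.0]
force: [-0.3, 0.8, 2.9]
width: 0.249
```

carry_out(series="0 0 0.05 0 0 0 0; 0 0 0.1 0 0 0 0; 0 0 0.1 0 0 0 0")

```text
time: 17.62
ee_pos: [0.5559, -0.1532, 0.1242]
tool_rot: [0.0, 0.707, 0.707, 0.0]
force: [-0.1, 0.5, 4.2]
width: 0.252
```

carry_out(series="0 0 0.04 0 0 0 0; 0 0 0.08 0 0 0 0; 0 0 0.08 0 0 0 0")

```text
time: 18.0
ee_pos: [0.5561, -0.1533, 0.1237]
tool_rot: [0.0, 0.707, 0.707, 0.0]
force: [-0.5, -0.2, 7.6]
width: 0.251
```

carry_out(series="0 0 0.03 0 0 0 0; 0 0 0.06 0 0 0 0; 0 0 0.06 0 0 0 0")

```text
time: 18.38
ee_pos: [0.5562, -0.1534, 0.1235]
tool_rot: [0.001, 0.707, 0.707, 0.0]
force: [-0.7, 0.3, 9.9]
width: 0.247
```

carry_out(series="0 0 0.04 0 0 0 0; 0 0 0.04 0 0 0 0")

```text
time: 18.62
ee_pos: [0.5562, -0.1533, 0.1229]
tool_rot: [0.0, 0.707, 0.707, 0.0]
force: [-0.2, -0.8, 7.3]
width: 0.249
```

carry_out(series="0 0 0.04 0 0 0 0; 0 0 0.04 0 0 0 0")

```text
time: 18.88
ee_pos: [0.5562, -0.1534, 0.1226]
tool_rot: [0.001, 0.707, 0.707, 0.0]
force: [-0.9, 1.1, 8.4]
width: 0.25
```

```bash
python3 - <<'E'
from h import *
F=[]
for i in range(4):
    w=env.read_camera('wrist'); s=env.sense(); F.append(np.r_[s['force'],s['moment'],s['ee_pos'][2],s['width']])
print(np.round(F,4))
cv2.imwrite('pics/z6.png',cv2.resize(w[140:270,200:330],(600,600),interpolation=cv2.INTER_CUBIC))
E
```

```text
[[-8.9240e-01 -4.1610e-01  8.7253e+00 -1.1900e-02  1.1900e-01 -3.3000e-03
   1.2260e-01  2.4970e-01]
 [-9.0660e-01  3.9670e-01  9.1931e+00  3.5800e-02  9.8400e-02 -1.2200e-02
   1.2260e-01  2.5310e-01]
 [ 3.8420e-01 -3.9970e-01  8.3748e+00 -9.6000e-03  8.2900e-02  3.4000e-02
   1.2260e-01  2.4430e-01]
 [-7.9410e-01 -5.1660e-01  8.7222e+00 -7.6000e-03  8.5400e-02  2.0700e-02
   1.2260e-01  2.4660e-01]]
```

View pics/z6.png

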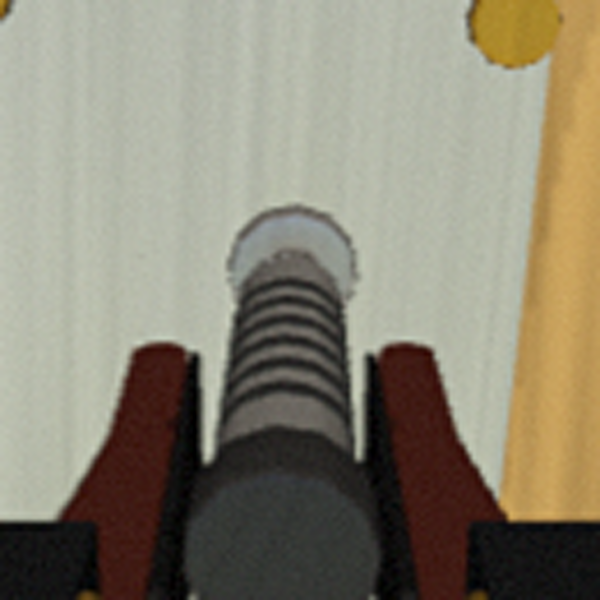

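The force fell from 9.9 to 7.3 N while the tool dropped 0.6 mm, which may be the snap, but it isn't clear-cut. I advance a little to decide. A tripped tool is rigid, while an untripped one must snap by 15 N.

carry_out(series="0 0 0.03 0 0 0 0; 0 0 0.03 0 0 0 0; 0 0 0.03 0 0 0 0")

```text
time: 19.45
ee_pos: [0.5563, -0.1534, 0.1225]
tool_rot: [0.001, 0.707, 0.707, 0.0]
force: [-1.4, -0.7, 10.2]
width: 0.251
```

```bash
cat > f.py <<'E'
from h import *
F=[]
for i in range(4):
    env.read_camera('wrist'); s=env.sense(); F.append(np.r_[s['force'],s['ee_pos']])
print(np.round(np.mean(F,0),4),np.round(np.array(F)[:,2],2))
E
python3 f.py
```

```text
[-0.692  -0.035   9.6269  0.5563 -0.1534  0.1225] [ 9.54 10.18  9.85  8.94]
```

carry_out(series="0 0 0.03 0 0 0 0; 0 0 0.03 0 0 0 0; 0 0 0.03 0 0 0 0")

```text
time: 20.02
ee_pos: [0.5564, -0.1535, 0.1223]
tool_rot: [0.001, 0.707, 0.707, 0.0]
force: [-1.9, 0.4, 10.6]
width: 0.249
```

```bash
python3 f.py
```

```text
[-1.1639  0.2891 10.8187  0.5564 -0.1535  0.1223] [11.23 10.83 10.6  10.62]
```

carry_out(series="0 0 0.03 0 0 0 0; 0 0 0.03 0 0 0 0; 0 0 0.03 0 0 0 0")

```text
time: 20.6
ee_pos: [0.5565, -0.1536, 0.1222]
tool_rot: [0.001, 0.707, 0.707, 0.0]
force: [-1.9, 0.6, 11.3]
width: 0.252
```

```bash
python3 f.py
```

```text
[-1.349   0.1954 11.6834  0.5565 -0.1535  0.1222] [11.82 11.72 11.35 11.84]
```

carry_out(series="0 0 0.03 0 0 0 0; 0 0 0.03 0 0 0 0; 0 0 0.03 0 0 0 0")

```text
time: 21.18
ee_pos: [0.5566, -0.1536, 0.122]
tool_rot: [0.001, 0.707, 0.707, 0.0]
force: [-1.2, -0.6, 12.7]
width: 0.25
```

```bash
python3 f.py
```

```text
[-1.6602 -0.2281 12.6721  0.5566 -0.1536  0.122 ] [11.94 12.88 12.82 13.05]
```

carry_out(series="0 0 0.03 0 0 0 0; 0 0 0.03 0 0 0 0; 0 0 0.03 0 0 0 0")

```text
time: 21.75
ee_pos: [0.5569, -0.1535, 0.1209]
tool_rot: [0.001, 0.707, 0.707, 0.001]
force: [1.1, 0.1, 4.9]
width: 0.249
```

```bash
python3 f.py
```

```text
[ 1.429   0.2854  5.3818  0.5568 -0.1534  0.1208] [5.65 6.02 5.01 4.84]
```

The force dropped from 12.7 to 5.4 N with a 1.1 mm jump, which fits the snap: about 14.4 N contact load falling to about 7 N. To check the travel, I lift 6.5 mm and then 8.5 mm and see where contact ends.

carry_out(series="0 0 -0.3 0 0 0 0; 0 0 -0.65 0 0 0 0; 0 0 -0.65 0 0 0 0")

```text
time: 22.32
ee_pos: [0.5552, -0.153, 0.1268]
tool_rot: [-0.0, 0.707, 0.707, -0.0]
force: [-1.1, -0.3, 2.0]
width: 0.249
```

```bash
python3 f.py
```

```text
[-0.5029 -0.4389  1.5964  0.5552 -0.153   0.1266] [1.86 1.6  1.4  1.53]
```

carry_out(series="0 0 -0.1 0 0 0 0; 0 0 -0.1 0 0 0 0; 0 0 -0.1 0 0 0 0")

```text
time: 22.9
ee_pos: [0.5555, -0.153, 0.1277]
tool_rot: [-0.0, 0.707, 0.707, -0.0]
force: [-1.4, -0.5, 1.0]
width: 0.25
```

```bash
python3 f.py
```

```text
[-1.1126  0.036   1.0922  0.5555 -0.153   0.1278] [0.22 0.8  1.74 1.62]
```

carry_out(series="0 0 -0.08 0 0 0 0; 0 0 -0.08 0 0 0 0; 0 0 -0.08 0 0 0 0")

```text
time: 23.48
ee_pos: [0.5556, -0.1531, 0.1286]
tool_rot: [-0.0, 0.707, 0.707, -0.0]
force: [-0.2, 1.1, 1.9]
width: 0.248
```

```bash
python3 f.py
```

```text
[-1.2694 -0.2643  1.3372  0.5557 -0.1531  0.1286] [1.33 1.5  1.58 0.93]
```

carry_out(series="0 0 -0.08 0 0 0 0; 0 0 -0.08 0 0 0 0; 0 0 -0.08 0 0 0 0")

```text
time: 24.05
ee_pos: [0.5557, -0.1531, 0.1294]
tool_rot: [-0.0, 0.707, 0.707, 0.0]
force: [-1.5, 0.6, 0.7]
width: 0.247
```

```bash
python3 f.py
```

```text
[-1.7622  0.0247  1.6032  0.5557 -0.1531  0.1295] [1.61 1.81 1.93 1.06]
```

Contact still holds 8.7 mm above the bottom, so the pin was past 8.5 mm and the snap is confirmed. I lift out and return to the stand.

carry_out(series="0 0 -1 0 0 0 0; 0 0 -3 0 0 0 0; 0 0 -6 0 0 0 0; 0 0 -10 0 0 0 0; 0 0 -14 0 0 0 0; 4 -0.3 -14.2 0 0 0 0; 10 -0.5 -14.2 0 0 0 0; 16 -0.7 -14.2 0 0 0 0; 22 -0.9 -14.2 0 0 0 0; 28 -1.1 -14.2 0 0 0 0; 34 -1.3 -14.2 0 0 0 0; 40 -1.5 -14.2 0 0 0 0; 45 -1.6 -14.2 0 0 0 0; 48 -1.6 -14.2 0 0 0 0; 48 -1.6 -14.2 0 0 0 0; 48 -1.6 -14.2 0 0 0 0; 48 -1.6 -14.2 0 0 0 0")

```text
time: 26.38
ee_pos: [0.5401, 0.3257, 0.2717]
tool_rot: [0.0, 0.708, 0.707, -0.0]
force: [0.4, 0.4, -1.4]
width: 0.249
```

```bash
python3 - <<'E'
from h import *
shift((.54,.3269,.27),(.54,.3269,.142),(.54,.3269,.0722))
s=env.sense();w=env.read_camera('wrist')
cv2.imwrite('pics/z7.png',np.hstack([cv2.resize(w[100:300,160:360],(400,400)),cv2.resize(cv2.imread('pics/l_w.png')[100:300,160:360],(400,400))]))
E
```

```text
pos [0.5401 0.3257 0.2717] x-yaw 89.91 zdir [ 1.e-04 -2.e-04 -1.e+00] t 26.38 F [ 0.39  0.35 -1.41] w 2.184
(0.54, 0.3269, 0.27) -> cm [ 0.12 -0.01  0.17]
(0.54, 0.3269, 0.142) -> cm [ 1.200e-01 -1.000e-02  1.297e+01]
(0.54, 0.3269, 0.0722) -> cm [ 1.200e-01 -1.000e-02  1.995e+01]
```

View pics/z7.png

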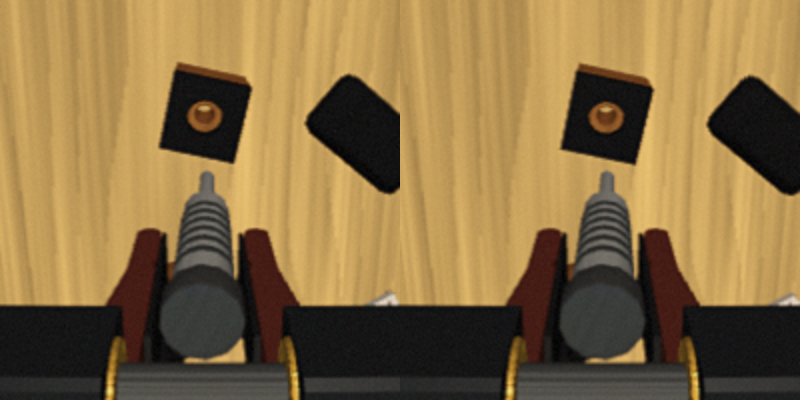

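The held punch looks the same as just after the lift, and the stand is empty beneath it. I lower it in.

carry_out(series="0.12 0 3 0 0 0 0; 0.12 0 6 0 0 0 0; 0.12 0 9 0 0 0 0; 0.12 0 11.5 0 0 0 0; 0.12 0 13 0 0 0 0; 0.12 0 13 0 0 0 0; 0.12 0 13 0 0 0 0")

```text
time: 27.3
ee_pos: [0.5408, 0.3283, 0.1426]
tool_rot: [0.0, 0.707, 0.707, 0.001]
force: [-0.0, -0.1, -1.9]
width: 0.25
```

carry_out(series="0 0 1 0 0 0 0; 0 0 2 0 0 0 0; 0 0 2.5 0 0 0 0; 0 0 2.5 0 0 0 0")

```text
time: 27.8
ee_pos: [0.5394, 0.3279, 0.1158]
tool_rot: [-0.0, 0.707, 0.707, -0.001]
force: [1.3, 0.7, -1.7]
width: 0.251
```

carry_out(series="0 0 0.7 0 0 0 0; 0 0 1.4 0 0 0 0; 0 0 2 0 0 0 0; 0 0 2 0 0 0 0")

```text
time: 28.3
ee_pos: [0.5394, 0.3278, 0.0957]
tool_rot: [-0.0, 0.707, 0.707, -0.001]
force: [-0.3, 0.5, -1.3]
width: 0.25
```

```bash
python3 f.py
```

```text
[ 0.1893  0.2578 -1.5468  0.5399  0.3281  0.0965] [-1.87 -1.92 -1.1  -1.29]
```

carry_out(series="-0.1 0 0.6 0 0 0 0; -0.1 0 1.1 0 0 0 0; -0.1 0 1.6 0 0 0 0; -0.1 0 1.6 0 0 0 0")

```text
time: 29.0
ee_pos: [0.5394, 0.3269, 0.0798]
tool_rot: [-0.0, 0.707, 0.707, -0.001]
force: [-0.4, -0.8, -1.1]
width: 0.245
```

carry_out(series="0 0 0.2 0 0 0 0; 0 0 0.4 0 0 0 0; 0 0 0.4 0 0 0 0")

```text
time: 29.38
ee_pos: [0.5398, 0.3271, 0.0764]
tool_rot: [-0.0, 0.707, 0.707, -0.0]
force: [-0.1, 0.1, -2.0]
width: 0.252
```

```bash
python3 f.py
```

```text
[-0.0128 -0.4545 -2.1313  0.5399  0.3271  0.0766] [-2.19 -2.63 -1.71 -1.99]
```

carry_out(series="0 0 0.1 0 0 0 0; 0 0 0.2 0 0 0 0; 0 0 0.2 0 0 0 0")

```text
time: 29.95
ee_pos: [0.5398, 0.3271, 0.0744]
tool_rot: [-0.0, 0.707, 0.707, -0.0]
force: [-0.3, 1.3, -2.4]
width: 0.247
```

carry_out(series="0 0 0.1 0 0 0 0; 0 0 0.15 0 0 0 0; 0 0 0.15 0 0 0 0")

```text
time: 30.32
ee_pos: [0.5398, 0.3271, 0.0729]
tool_rot: [-0.0, 0.707, 0.707, -0.0]
force: [-0.3, 0.4, -1.8]
width: 0.249
```

```bash
python3 f.py
```

```text
[-0.2262  0.3764 -1.8771  0.5399  0.3271  0.073 ] [-1.91 -1.73 -1.9  -1.96]
```

carry_out(series="0 0 0.05 0 0 0 0; 0 0 0.1 0 0 0 0; 0 0 0.1 0 0 0 0")

```text
time: 30.9
ee_pos: [0.54, 0.3271, 0.0722]
tool_rot: [-0.0, 0.707, 0.707, 0.0]
force: [1.0, -0.0, -0.7]
width: 0.254
```

carry_out(series="0 0 0.05 0 0 0 0; 0 0 0.1 0 0 0 0; 0 0 0.1 0 0 0 0")

```text
time: 31.28
ee_pos: [0.5403, 0.3274, 0.072]
tool_rot: [0.0, 0.707, 0.707, 0.001]
force: [-2.0, 0.3, 7.3]
width: 0.25
```

```bash
python3 f.py
```

```text
[-1.6318 -0.4611  6.5716  0.5403  0.3274  0.072 ] [6.11 6.13 6.78 7.27]
```

It is seated at z=0.072, the same height it was picked from. I relieve the load, open and retreat straight up.

carry_out(series="0 0 -0.1 0 0 0 2.2; 0 0 -0.1 0 0 0 2.5; 0 0 -0.1 0 0 0 3; 0 0 -0.1 0 0 0 4; 0 0 -0.1 0 0 0 5; 0 0 -0.1 0 0 0 5; 0 0 -0.1 0 0 0 5; 0 0 -0.1 0 0 0 5; 0 0 -0.1 0 0 0 5; 0 0 -2 0 0 0 5; 0 0 -4 0 0 0 5; 0 0 -8 0 0 0 5; 0 0 -12.9 0 0 0 5; 0 0 -12.9 0 0 0 5; 0 0 -12.9 0 0 0 5")

```text
time: 33.35
ee_pos: [0.5395, 0.3269, 0.1996]
tool_rot: [-0.0, 0.707, 0.707, -0.0]
force: [0.9, -0.8, -0.5]
width: 0.567
```

```bash
python3 - <<'E'
from h import *
shift()
s=env.sense();w=env.read_camera('wrist');c=cam('wrist',s);p=proj([[.541,.326,.137]],c)[0];print(p)
x,y=[int(v)-50 for v in p];print(x,y)
cv2.imwrite('pics/z8.png',np.hstack([cv2.resize(w[y:y+100,x:x+100],(400,400),interpolation=cv2.INTER_CUBIC),cv2.resize(cv2.imread('pics/w2.png')[137:237,210:310],(400,400),interpolation=cv2.INTER_CUBIC)]))
E
```

```text
pos [0.5395 0.3269 0.1996] x-yaw 89.98 zdir [-5.e-04 -1.e-04 -1.e+00] t 33.35 F [ 0.94 -0.81 -0.47] w 4.979
[263.22213548 188.70131993]
213 138
```

View pics/z8.png

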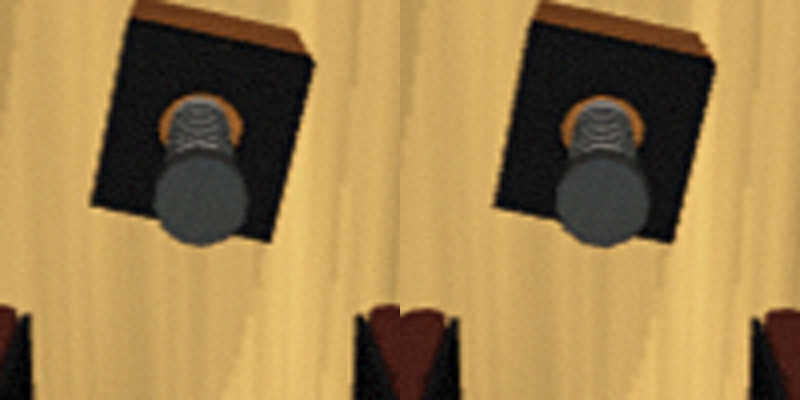

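The punch stands upright and fully seated, matching its starting view: cap at crop (201,200) against (203,200) before. The gripper is clear of it.

```bash
python3 -c "
from bench import env
print(env.hand_in())"
```

```text
the job is handed in; nothing more can be done
None
```

I put the punch down through the bush, pressed it until its spring tripped, and set it back in its own stand. The job is handed in, at about 33 s of the 64 s allowed. No verdict is reported.

- **Snap:** the point met the case about 29 mm below the bush mouth. The contact load rose to about 14.4 N, then dropped to about 7 N with a 1.1 mm jump. Contact still held 8.7 mm higher on the way up, so the pin had gone past 7.3 mm. The highest steady reading was about 14.5 N, under the 20 N limit.
- **Return:** it seated at the height I picked it from, with about 8.5 N of contact. The last wrist picture shows it upright and centred as at the start, with the gripper clear.
- **Grip not as planned:** the fingers stopped at about 22 mm instead of 18 mm, so they seem to have held the cap's side rather than the barrel. No slip showed in the pictures or in the height it seated at.
- **Disagreements:** the force dipped from 9.9 to 7.3 N shortly before the real snap, and I did not find out why. At the bush, the scene camera differed from the wrist camera by about 1 pixel (6 mm) along its line of sight. I used the wrist camera and the point went in cleanly.
- **Not checked:** I took no last picture of the bystanders. The arm passed well above them, and no reading suggested it touched one.
- **Pictures:** I viewed 13, three over the budget of 10.

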